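# Scan the tip box and leave the scanner on its sloped rest

## Robot

A 7-joint arm with a two-finger parallel gripper is mounted at the origin on the work surface. World frame = base frame: x ahead of the robot, y to its left, z up, the work surface at z = 0. Lengths are in m, angles in degrees, forces in N, time in s.
With the tool pointing down it reaches from about 0.425 to 1.025 m from the base axis. Payload 9.4 kg.
Tool frame: the origin (TCP) lies midway between the tips of the shut fingers; the grasp point (between the pads) lies 19 mm behind it; z points along the fingers, y is the direction in which the jaws open and shut (so a half turn about z gives the same grasp; the last joint's range is limited). The gripper opens to 85 mm and grips with 20 to 120 N. Pads are 22 mm wide; open, the fingers measure 114 mm over their backs; the gripper's body (76 mm by 85 mm) begins 54 mm behind the grasp point. The pads swing forward as they close: fully open they stand 13 mm farther back than shut.
Start: joints at [-74.754, 34.337, -0.143, 91.639, 0.103, 54.024, -4.572], TCP at [0.244, 0.683, 0.193] pointing down, gripper open.
Joint ranges: [-147.43, 147.43], [-19.82, 112.94], [-74.19, 73.91], [6.32, 146.72], [-59.91, 239.91], [6.04, 106.73], [-150.56, 150.56]. Speed limits (degrees/s): [127.2, 127.2, 172.46, 172.46, 180, 180, 180].

## Interface

Orientations are given as a 3x3 rotation matrix whose columns are the frame's x, y, z axes.
In Python, from cell import robot gives the robot as it stands. Calls block until the motion is done:
- robot.move_to(position, orientation): joint-space move of the TCP to a pose.
- robot.movel(position, rate=0.15, orientation=None, force_limit=None): straight line of the TCP; orientation=None keeps the orientation; rate is the mean speed in m/s. With force_limit (N) it stops when the force on the tool has changed by that much, and returns True; else False.
- robot.move_j(angles): joint-space move.
- robot.move_gripper(opening, force=None): finger opening in m; force is the grip in N (None keeps the last); returns when the fingers have stopped.
- robot.dwell(seconds).
- robot.ik(position, orientation): joint angles nearest the present ones, or None.
- robot.get_obs(): the state.
- robot.camera(name): name is "scene" or "top"; returns a dict with "color" (420x560x3 uint8, red, green, blue), "fov_y" (degrees; the focal length in pixels is half the picture's height over the tangent of half this angle, whatever the lens; pixels are square), "cx", "cy" (the principal point, pixels), "k1" (the pictures are not rectified: a ray, as slopes to the right and down, at radius r is drawn at 1 + k1 r^2 times it, then the intrinsics apply), "view" (4x4, takes a point from world to camera coordinates). Camera axes: x right, y down, z forward; pixel columns grow to the right and rows downward; lengths in m; the calibration is good to about 2 mm. A picture is of the moment at which its call begins. There is no depth.
A pose or a line that the arm cannot do raises robot.MotionError and nothing moves.
- robot.hand_in(): hands the job in, once; it reports no verdict.
The state is a dict: "time_s": time; "qpos": joint angles; "joint_vel": joint speeds; "tau": joint torques, N m; "ee_pos": TCP position; "eef_rot": TCP orientation; "contact_force": force on the tool from outside, world axes, zero at the start; "wrist_torque": the same for the moment, N m; "gripper_width": finger opening in m.
Only numpy, scipy, OpenCV 4.12 (cv2) and the standard library are available. Lean on these libraries where they do the work, as an engineer would, in place of code of your own. Each camera call takes 0.05 s, during which the arm holds its last target.

## Task

Take the barcode scanner out of its charging dock, lay it down clear of the dock and let go, then take it again by its blue handle. Point its window straight down at the label on the red tip box, 3 to 10 cm above it and without touching the box, and hold it still there for at least one second. Finally leave the scanner lying on the yellow sloped rest, nose down against the toe stop, without ever dropping it and without disturbing the tip boxes, the bottle or the tube rack.

Things in the scene. Friction and masses are not known exactly. Their poses are not given: they have to be found in the camera images.
- scanner: Cordless stick barcode scanner, a plain bar 150 long x 36 wide x 32 mm thick, 150 g: rear half the blue handle, front half white, orange trigger on top. Origin: centre of its underside. x runs along the bar to the nose (nose face at +75 mm, tail at -75, blue from -75 to 0), y across it, z out of its top (top face at 32 mm). Starts in the dock, tail down, nose up at 45 degrees.
- scanner_window (a point): Centre of the dark red window in the scanner's nose end face (75 mm ahead of the scanner's origin, 16 mm above its underside). x points out of the nose, along the beam.
- scanner_mid (a point): Centre of the scanner's bar (16 mm above its origin); same axes.
- dock: Fixed grey charging dock, foot 130 (x) x 75 x 16 mm, carrying a trough that rises at 45 degrees towards the dock's +x. Origin: centre of the foot's underside.
- dock_bed: The dock's trough. Origin: where floor and tail stop meet; x up the slope, z square to the floor. Side walls 30 mm high, 42 mm apart, to x = 67 mm, and a 30 mm tail stop enclose the blue handle. The floor, 30 mm wide, ends at x = 85 mm; the white last 65 mm of the scanner stands free. Open on top: the scanner lifts out along z or x.
- rest_bed: Sloped bed (black strip) of the yellow rest. Origin: on the bed at the toe stop, midway across, 36 mm above the bench. x: down the slope (35 degrees) through the toe stop; z: square to the bed, upwards. Bed from x = -99 mm to 0, 30 mm wide above x = -50. Cheeks 14 mm high, 44 mm apart, x = -50 to 0; toe stop 14 mm high. Scanner home: its origin at about x = -75 mm, y = z = 0, tail overhanging.
- rest: Foot of the yellow rest, 150 (x) x 80 x 14 mm, fixed. Origin: centre of its underside; the bed's toe lies 58 mm ahead (+x), the bed rises towards -x.
- rest_toe (a point): Point on the toe stop of the rest, 16 mm above the bed: where the centre of the window comes to lie. Same axes as the bed.
- red_box: Red tip box, loose, 120 x 82 x 60 mm, grey-white tub with a red top that has black holes and a label. Origin: centre of the underside; x along the 120 mm side, z up.
- label (a point): Centre of the white 36 x 36 mm label with a square black code, lying in the middle of the red box's top, 60 mm above the bench. z points up, out of the label.
- blue_box: Blue tip box without a label, loose, 120 x 82 x 60 mm. Leave alone. Origin: centre of the underside.
- bottle: Amber glass bottle, 60 mm diameter, 130 mm high, loose. Leave alone. Origin: centre of the underside.
- tube_rack: Green tube rack, 100 x 60 mm, 44 mm high with its capped tubes, loose. Leave alone. Origin: centre of the underside.
Not all that is in view belongs to the job. Leave any turquoise look-alike of the red_box alone.

How it is judged (in metres and radians):
On the way, in this order (a step that is already met when the one before it is completed fails the run):
1. the scanner lies at rest, let go, clear of the dock (its middle over 90 mm from the dock's origin, seen from above) (contact force between the fingers and scanner below 0.1 N and linear speed of scanner below 0.02 m/s and angular speed of scanner below 0.2 rad/s and horizontal distance between scanner_mid and dock above 0.09 m and height (world z) of scanner_mid below 0.15 m), for 0.2 s.
2. held by its blue handle, the window points down (within 20 degrees) at the label from 30 to 100 mm, the beam within 16 mm of the label's centre, and is held still for 1 s (contact force between the fingers and scanner above 0.5 N and x of the grasp point in the frame of scanner below 0.005 m and x of label in the frame of scanner_window between 0.03 and 0.1 m and y of label in the frame of scanner_window between -0.016 and 0.016 m and z of label in the frame of scanner_window between -0.016 and 0.016 m and angle between the x axis of scanner and the z axis of label, either way round below 0.35 rad and linear speed of scanner below 0.03 m/s and angular speed of scanner below 0.25 rad/s), for 1 s.
At the end, for the whole second after the job is handed in: The scanner lies at rest and released on the sloped rest, along the bed within 0.15 rad, nose down with the window within 16 mm of the toe point; both tip boxes, the bottle and the tube rack are within 20 mm of where they started (distance between scanner_window and rest_toe below 0.016 m and angle between the x axis of scanner and the x axis of rest_bed, either way round below 0.15 rad and linear speed of scanner below 0.02 m/s and angular speed of scanner below 0.2 rad/s and contact force between the fingers and scanner below 0.1 N and distance of each of red_box, blue_box, bottle, tube_rack from where it was at the start of the episode below 0.02 m); the robot touches nothing.
It fails at once if the scanner is dropped (out of the fingers and faster than 0.7 m/s) (contact force between the fingers and scanner below 0.1 N and linear speed of scanner above 0.7 m/s).
It fails at once if the scanner touches the red box (contact force between scanner and red_box above 0.5 N).
It fails at once if a tip box, the bottle or the tube rack is moved over 20 mm (distance of any of red_box, blue_box, bottle, tube_rack from where it was at the start of the episode above 0.02 m).
It also fails if it takes over 59 s, if anything falls off the work surface, if the arm or the gripper's body presses on something with over 40 N, if the wrist force passes 120 N, or if a joint passes its speed limit or range.

## Working session

There is one attempt and no reset: what is moved stays moved. The work goes in short steps, each a Python script; the robot and the scene stay as the last script left them, time stands still between calls to the robot, and variables do not carry over. Pictures are saved under pics/ and viewed, and the job is handed in when it is done.

```bash
ls; mkdir -p pics
python3 - <<'E'
from cell import robot
import cv2,pickle
o=robot.get_obs(); print(o['time_s'],o['ee_pos'],o['gripper_width'])
d={}
for n in("scene","top"):
    c=robot.camera(n); d[n]=c
    cv2.imwrite(f"pics/{n}0.png",cv2.cvtColor(c['color'],cv2.COLOR_RGB2BGR))
    print(n,c['fov_y'],c['cx'],c['cy'],c['k1']);print(c['view'])
pickle.dump(d,open('cams0.pkl','wb'))
E
```

```text
pics
0.0 [0.24354679 0.68230522 0.19191639] 0.08538556992719384
scene 55.498303532374614 275.2015271743841 218.30191260599454 -0.010534412758937964
[[-0.67884868  0.73408287  0.01693534  0.43512343]
 [ 0.58475081  0.55441463 -0.59219162 -0.30353464]
 [-0.44410693 -0.39210554 -0.80561919  1.45568007]
 [ 0.          0.          0.          1.        ]]
top 47.5770249705813 280.4025279044542 211.84503927528937 -0.1214007310666189
[[ 0.0281693  -0.99957904 -0.00694477 -0.03323618]
 [-0.99723458 -0.02762389 -0.06899357  0.60877209]
 [ 0.06877268  0.00886907 -0.99759293  1.15352233]
 [ 0.          0.          0.          1.        ]]
```

View pics/scene0.png

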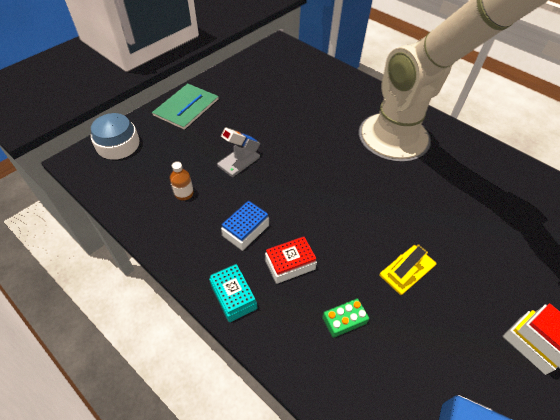

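View pics/top0.png

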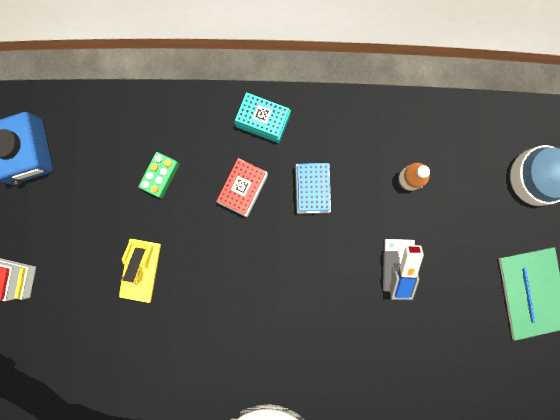

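The scene view shows the scanner in its dock at (238,150), red box with label at (291,257), blue box at (245,225), bottle at (181,182), rack at (346,316), and rest at (408,268). The top view shows them at (403,268), (242,187), (313,188), (414,177), (158,175) and (140,270). There are two labelled boxes: turquoise at (262,117) and red at (242,187) in top. The red one fits the description. I'll enlarge these.

```bash
cat > h.py <<'E'
import numpy as np,cv2
def K(c):
    f=210/np.tan(np.radians(c['fov_y']/2)); return np.array([[f,0,c['cx']],[0,f,c['cy']],[0,0,1.]]),np.array([c['k1'],0,0,0,0.])
def proj(c,P):
    k,d=K(c); V=c['view']; r,_=cv2.Rodrigues(V[:3,:3])
    return cv2.projectPoints(np.atleast_2d(P).astype(float),r,V[:3,3],k,d)[0][:,0]
def ray(c,uv):
    k,d=K(c); n=cv2.undistortPoints(np.atleast_2d(uv).astype(float).reshape(-1,1,2),k,d)[:,0]
    R=c['view'][:3,:3]; t=c['view'][:3,3]
    D=np.c_[n,np.ones(len(n))]@R; return -R.T@t, D/np.linalg.norm(D,axis=1)[:,None]
def onz(c,uv,z):
    o,D=ray(c,uv); z=np.broadcast_to(z,len(D)); return o+D*((z-o[2])/D[:,2])[:,None]
def tri(c1,u1,c2,u2):
    o1,d1=ray(c1,u1);o2,d2=ray(c2,u2);out=[]
    for a,b in zip(d1,d2):
        s=np.linalg.lstsq(np.c_[a,-b],o2-o1,rcond=None)[0]
        p,q=o1+a*s[0],o2+b*s[1]; out.append(np.r_[(p+q)/2,np.linalg.norm(p-q)])
    return np.array(out)
def crop(c,x,y,w,h,s,fn):
    im=c['color'][y:y+h,x:x+w]; cv2.imwrite(fn,cv2.cvtColor(cv2.resize(im,None,fx=s,fy=s,interpolation=cv2.INTER_CUBIC),cv2.COLOR_RGB2BGR))
E
python3 - <<'E'
import pickle,h,cv2,numpy as np
d=pickle.load(open('cams0.pkl','rb'));t=d['top'];s=d['scene']
h.crop(t,370,230,70,80,8,'pics/c1.png')
h.crop(s,205,115,70,70,8,'pics/c2.png')
h.crop(t,105,225,70,90,6,'pics/c3.png')
h.crop(t,210,85,130,140,4,'pics/c4.png')
h.crop(s,370,235,75,65,8,'pics/c5.png')
a=cv2.imread('pics/c1.png');b=cv2.imread('pics/c2.png')
E
```

```text
(no output)
```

View pics/c1.png

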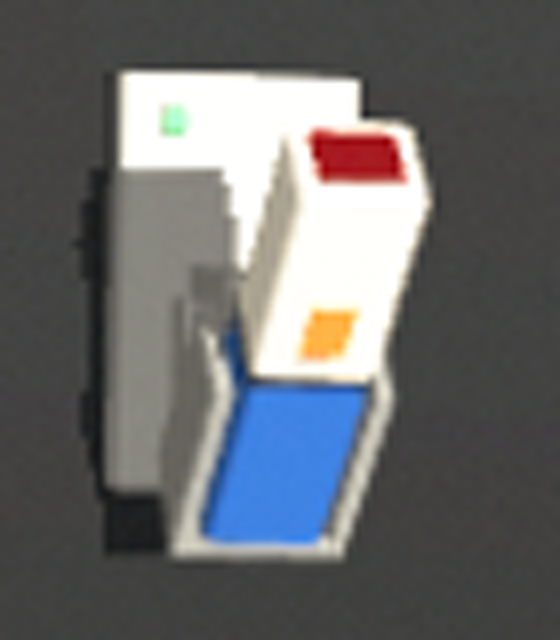

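View pics/c2.png

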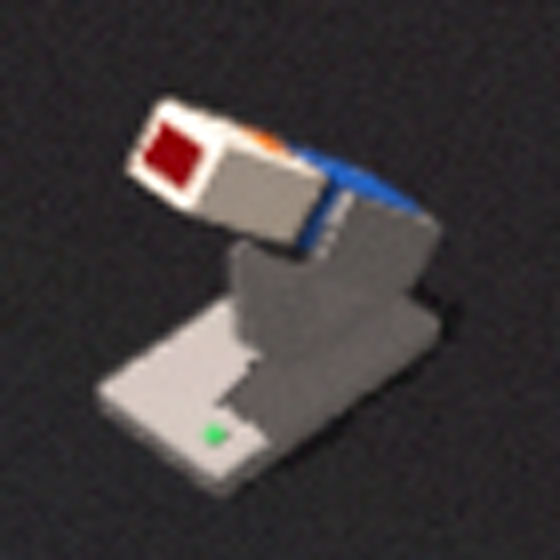

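View pics/c3.png

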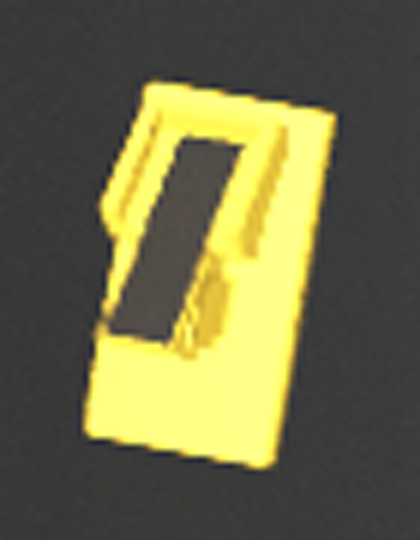

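View pics/c4.png

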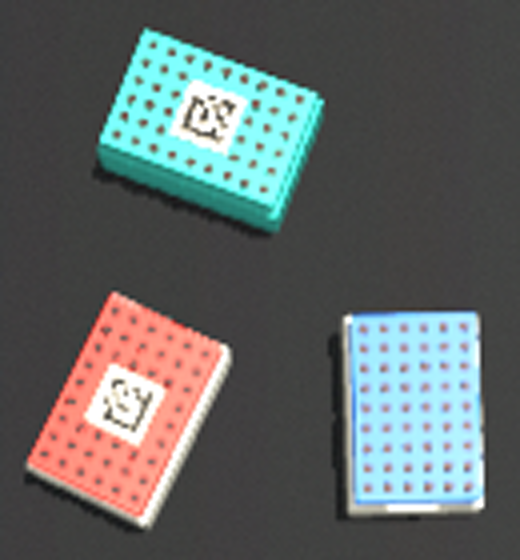

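View pics/c5.png

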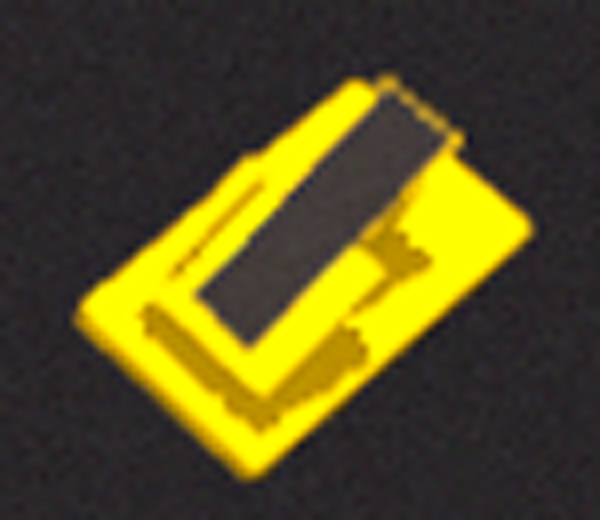

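The enlarged crops confirm the red-topped, grey-white box at top (241,186) as the target, and the turquoise one is the decoy. Now I'll triangulate corners.

Run:
```python
import pickle,h,cv2,numpy as np
np.set_printoptions(precision=4,suppress=True)
d=pickle.load(open('cams0.pkl','rb'));t=d['top'];s=d['scene']
def px(L,x,y,sc): return (np.array(L,float)+.5)/sc-.5+[x,y]
T=px([(358,156),(248,381)],370,230,8);S=px([(172,155),(330,183)],205,115,8)
print('window, boundary+y',h.tri(t,T,s,S))
print('dock foot far L,R (top)',h.onz(t,px([(118,70),(360,78),(108,492)],370,230,8),.016))
print('dock foot (scene) farR,farL,nearL',h.onz(s,px([(97,388),(215,485),(442,318)],205,115,8),.016))
print('strip toeL toeR upL upR',h.tri(t,px([(180,137),(245,145),(108,328),(168,343)],105,225,6),s,px([(250,350),(197,293),(453,140),(392,85)],370,235,8)))
print('rest foot top', h.onz(t,px([(335,115),(272,467),(87,435)],105,225,6),.014))
print('rest foot scene', h.onz(s,px([(75,312),(248,478),(533,228)],370,235,8),.014))
# red box via mask
hsv=cv2.cvtColor(t['color'],cv2.COLOR_RGB2HSV)
for n,c,roi in(('top',t,(205,150,275,225)),('scene',s,(255,225,330,290))):
    x0,y0,x1,y1=roi
    hs=cv2.cvtColor(c['color'],cv2.COLOR_RGB2HSV)[y0:y1,x0:x1].astype(int)
    m=(((hs[...,0]<10)|(hs[...,0]>170))&(hs[...,1]>90)&(hs[...,2]>100)).astype(np.uint8)
    m=cv2.morphologyEx(m,cv2.MORPH_CLOSE,np.ones((3,3)))
    cn=max(cv2.findContours(m,cv2.RETR_EXTERNAL,2)[0],key=cv2.contourArea)
    q=cv2.approxPolyDP(cv2.convexHull(cn),4,True)[:,0]+[x0,y0]
    P=h.onz(c,q,.06); print(n,'red',len(q),P,P.mean(0)); 
    if len(P)==4: print(np.linalg.norm(P-np.roll(P,-1,0),axis=1))
    # label: white inside hull
    hm=np.zeros_like(m);cv2.fillConvexPoly(hm,cv2.convexHull(cn),1); hm=cv2.erode(hm,np.ones((7,7)))
    lm=((hs[...,1]<60)&(hm>0)); lm=cv2.morphologyEx(lm.astype(np.uint8),cv2.MORPH_OPEN,np.ones((2,2)))
    yy,xx=np.nonzero(lm); r=cv2.minAreaRect(np.c_[xx,yy].astype(np.float32)); print('label',r, h.onz(c,[[r[0][0]+x0,r[0][1]+y0]],.06))
```

```text
window, boundary+y [[ 0.5267 -0.3143  0.1504  0.0003]
 [ 0.4619 -0.2961  0.105   0.0009]]
dock foot far L,R (top) [[ 0.5512 -0.2754  0.016 ]
 [ 0.5506 -0.3515  0.016 ]
 [ 0.4211 -0.2748  0.016 ]]
dock foot (scene) farR,farL,nearL [[ 0.5512 -0.3502  0.016 ]
 [ 0.5549 -0.2748  0.016 ]
 [ 0.4218 -0.2746  0.016 ]]
strip toeL toeR upL upR [[0.5114 0.3379 0.0379 0.0017]
 [0.5081 0.3117 0.0401 0.0023]
 [0.4359 0.3481 0.0935 0.003 ]
 [0.4316 0.3228 0.095  0.0016]]
rest foot top [[0.5219 0.2807 0.014 ]
 [0.3753 0.3018 0.014 ]
 [0.3852 0.3811 0.014 ]]
rest foot scene [[0.5257 0.2829 0.014 ]
 [0.5383 0.3606 0.014 ]
 [0.3865 0.3824 0.014 ]]
top red 4 [[0.7339 0.0916 0.06  ]
 [0.7039 0.0256 0.06  ]
 [0.6017 0.0678 0.06  ]
 [0.631  0.136  0.06  ]] [0.6676 0.0802 0.06  ]
[0.0726 0.1106 0.0743 0.112 ]
label ((36.70000076293945, 36.60000228881836), (15.20526123046875, 15.652474403381348), 26.56505012512207) [[0.6648 0.0778 0.06  ]]
scene red 4 [[0.6007 0.0671 0.06  ]
 [0.6375 0.1407 0.06  ]
 [0.7384 0.0951 0.06  ]
 [0.7025 0.0214 0.06  ]] [0.6698 0.0811 0.06  ]
[0.0822 0.1107 0.082  0.1116]
label ((36.650001525878906, 29.450000762939453), (11.384200096130371, 13.597793579101562), 71.56504821777344) [[0.6675 0.0837 0.06  ]]
```

Measured poses and their checks:

- **Dock:** origin (.487, -.313), yaw about 0. The foot measures 130 x 75 as given.
- **Scanner:** window at (.527, -.314, .150). The blue/white corner agrees to about 4 mm.
- **Label:** (.668, .080, .06).
- **Rest:** centre (.455, .332), yaw about -8.2°. The toe comes out at (.512, .324, .036), and the strip ends agree.

Next I'll check which grasp tilts are reachable.

```bash
cat >> h.py <<'E'
def Rz(d): d=np.radians(d); return np.array([[np.cos(d),-np.sin(d),0],[np.sin(d),np.cos(d),0],[0,0,1]])
def Ry(d): d=np.radians(d); return np.array([[np.cos(d),0,np.sin(d)],[0,1,0],[-np.sin(d),0,np.cos(d)]])
LABEL=np.array([.668,.080,.06]); TOE=np.array([.512,.3235,.036]); RY=-8.2
def toolR(Rs,theta,flip):
    """tool orientation for scanner orientation Rs; approach = cos(th) x_s - sin(th) z_s"""
    t=np.radians(theta); z=np.cos(t)*Rs[:,0]-np.sin(t)*Rs[:,2]; y=Rs[:,1]*(-1 if flip else 1)
    return np.column_stack([np.cross(y,z),y,z])
def tcp(o,Rs,gx,gz,theta,flip,back=0):
    """TCP pose with grasp point at scanner coords (gx,0,gz); o=scanner origin"""
    R=toolR(Rs,theta,flip); return o+Rs@[gx,0,gz]+R[:,2]*(.019-back),R
E
python3 - <<'E'
import h,numpy as np
from cell import robot
np.set_printoptions(precision=1,suppress=True)
o=np.array([.527,-.314,.1504]); Rs=h.Ry(-45); o=o-Rs@[.075,0,.016]
for f in(0,1):
  for th in (90,75,105,120,135):
    p,R=h.tcp(o,Rs,.040,.016,th,f); q=robot.ik(p,R); print('dock',f,th,q)
Rb=h.Rz(h.RY)@h.Ry(35); ob=h.TOE+Rb@[-.075,0,0]
for th in(45,60,75):
  for f in(0,1):
    p,R=h.tcp(ob,Rb,-.038,.018,th,f); q=robot.ik(p,R); print('rest',th,f,q)
    for az in range(-180,180,30):
      Rl=h.Rz(az)@h.Ry(90); ol=h.LABEL+[0,0,.06]-Rl@[.075,0,.016]
      p,R=h.tcp(ol,Rl,-.038,.018,th,f); q=robot.ik(p,R)
      if q is not None: print('  label',th,f,az,np.array(q),'toolz',R[:,2])
E
```

```text
dock 0 90 [ 83.2  49.2 -62.7 138.5 153.5  27.  -16.1]
dock 0 75 [ 88.   61.6 -63.5 144.  178.2  41.7 -24.8]
dock 0 105 [ 65.2  34.3 -40.6 131.2 131.5   6.6  -5.8]
dock 0 120 [ 49.7  30.6 -26.3 122.5  20.7  17.2  99. ]
dock 0 135 [ 25.7  31.5   1.2 113.9  -1.1  34.7 117.6]
dock 1 90 [ 77.9  44.3 -52.7 138.8 172.2  25.2 143.9]
dock 1 75 [ 82.8  56.1 -53.2 144.2 191.1  43.8 140.3]
dock 1 105 [ 52.5  30.7 -22.2 131.9 226.5   8.1  78.1]
dock 1 120 [ 16.7  30.1  20.5 124.5 -53.8  22.9  -7.1]
dock 1 135 [  2.8  36.3  36.6 115.3 -33.9  39.2 -28.9]
rest 45 0 [-53.4  28.5   5.8 125.7  15.6  21.1  19.1]
  label 45 0 -180 [ -2.4  23.4 -21.  132.8 130.8  28.5 125.7] toolz [ 0.7  0.  -0.7]
  label 45 0 -150 [ 35.2  31.6 -51.7 128.3 155.6  12.7 143.4] toolz [ 0.6  0.4 -0.7]
  label 45 0 -120 [ 31.7  32.9 -34.4 116.  -57.8  26.4  25.9] toolz [ 0.4  0.6 -0.7]
  label 45 0 -90 [ 17.2  37.1 -12.5 100.  -44.7  59.1  35.9] toolz [-0.   0.7 -0.7]
  label 45 0 -60 [ 11.3  44.5 -10.6  83.  -29.9  81.2  44.3] toolz [-0.4  0.6 -0.7]
  label 45 0 -30 [  3.8  50.5  -9.9  69.1 -16.7  98.9  58. ] toolz [-0.6  0.4
[... 3675 characters left out ...]
.5  86.5  97.7] toolz [ 0.8 -0.5 -0.3]
rest 75 1 [-58.8  41.8  37.7 111.1 -41.   60.5 -94.2]
  label 75 1 -150 [ 44.7  57.4 -63.5 141.9 186.7  56.4 -39.6] toolz [ 0.8  0.5 -0.3]
  label 75 1 -90 [  29.3   50.9  -21.2   99.4  -59.3   72.7 -126.6] toolz [-0.   1.  -0.3]
  label 75 1 -60 [  10.5   57.4   -0.1   77.   -49.7  105.4 -124.4] toolz [-0.5  0.8 -0.3]
  label 75 1 60 [-45.8  68.6  44.8  69.1  14.4 104.8 -36.3] toolz [-0.5 -0.8 -0.3]
  label 75 1 90 [-59.   61.8  44.5  91.4  29.   75.4 -38. ] toolz [-0.  -1.  -0.3]
  label 75 1 120 [-71.7  59.   51.3 115.5  53.   42.2 -52.4] toolz [ 0.5 -0.8 -0.3]
  label 75 1 150 [ -67.6   52.3   43.6  137.9  122.3   45.9 -108.4] toolz [ 0.8 -0.5 -0.3]
```

Run:
```python
import h,numpy as np
from cell import robot
np.set_printoptions(precision=0,suppress=True)
o=np.array([.527,-.314,.1504]); Rs=h.Ry(-45); o=o-Rs@[.075,0,.016]
for f in(0,1):
  for th in(120,130): p,R=h.tcp(o,Rs,.042,.022,th,f); print('dock',th,f,robot.ik(p,R))
Rb=h.Rz(h.RY)@h.Ry(35); ob=h.TOE+Rb@[-.075,0,0]
p,R=h.tcp(ob,Rb,-.04,.024,50,0);print('rest',robot.ik(p,R))
for az in(-105,-90,-75,-60,-45):
  Rl=h.Rz(az)@h.Ry(90); ol=h.LABEL+[0,0,.065]-Rl@[.075,0,.016]
  p,R=h.tcp(ol,Rl,-.04,.024,50,0); print('label',az,robot.ik(p,R))
for pos in((.50,-.08),(.5,-.15),(.5,.1),(.58,-.17)):
  for psi in range(-180,180,30):
    Rl=h.Rz(psi); ol=np.r_[pos,0.001]
    L=[]
    for th,f,gx in((120,0,.042),(130,0,.042),(130,1,.042),(50,0,-.04)):
      p,R=h.tcp(ol,Rl,gx,.024,th,f); q=robot.ik(p,R); L.append('-' if q is None else np.array(q))
    print(pos,psi,*L)
```

```text
dock 120 0 [ 33.  28.  -3. 124. -22.  17. 141.]
dock 130 0 [ 29.  30.  -2. 117.  -3.  29. 120.]
dock 120 1 [ 17.  29.  20. 125. -52.  23.  -8.]
dock 130 1 [  7.  33.  32. 119. -37.  34. -25.]
rest [-47.  28.   0. 122.   9.  27.  28.]
label -105 [ 34.  38. -34. 108. -47.  42.  29.]
label -90 [ 22.  39. -17.  99. -46.  61.  38.]
label -75 [ 16.  43. -12.  90. -39.  74.  42.]
label -60 [ 13.  47. -12.  81. -32.  85.  45.]
label -45 [ 10.  50. -12.  72. -25.  95.  50.]
(0.5, -0.08) -180 - - - [-21.  63.  43.  95. -27.  78. -57.]
(0.5, -0.08) -150 - - - [-31.  61.  41. 100. -16.  65. -45.]
(0.5, -0.08) -120 [ 57.  49. -45. 131.  20.   7. -25.] [ 66.  56. -50. 130.  -5.   8.   7.] [  60.   52.  -40.  131.  -53.   12. -125.] [-41.  57.  38. 112.  -2.  46. -38.]
(0.5, -0.08) -90 [ 39.  46. -22. 118. -23.  33.  43.] [ 46.  50. -25. 115. -26.  40.  49.] [ 16.  51.  21. 117. -59.  61. -96.] [-50.  54.  37. 127.  20.  22. -41.]
(0.5, -0.08) -60 [ 25.  47. -10. 107. -17.  50.  61.] [ 28.  52. -10. 102. -19.  60.  64.] [ -7.  65.  53. 104. -56.  89. -74.] [ 10.  63. -63. 141.  88.  93. -94.]
(0.5,
[... 5288 characters left out ...]
 86.  23.  76. 104.] [-23.  65.  43.  88. -14.  71. -41.] [ 73.  62. -62. 132. 130.  19.  30.]
(0.58, -0.17) 60 [ -1.  48.  -8. 104.  37.  54. 114.] [ -4.  52.  -8. 100.  40.  64. 109.] [-32.  59.  39. 102.   0.  49. -32.] [  50.   49.  -21.  116.  -51.   32. -127.]
(0.58, -0.17) 90 [ -6.  44.  -6. 119.  59.  40. 115.] [-11.  48.  -6. 118.  64.  50. 107.] [-38.  55.  38. 120.  24.  22. -35.] [  14.   57.   32.  101.  -58.   76. -100.]
(0.58, -0.17) 120 [ -7.  42.  -3. 133. 102.  31. 101.] [-13.  46.  -2. 136. 107.  42.  87.] [ 20.  57. -53. 134.  99.  81. -77.] [ -0.  69.  53.  87. -55.  96. -80.]
(0.58, -0.17) 150 [ 16.  43. -22. 142. 135.  41. 108.] - - [-10.  76.  63.  80. -49. 102. -59.]
```

Plan: grip the white part with the tool nearly vertical (θ=130) and lift. Lay it down at about (.5, 0) with the nose towards -y. Regrasp the handle at θ=55, scan, then place on the rest. First, the grasp in the dock.

```bash
cat > s1.py <<'E'
import h,numpy as np,cv2
from cell import robot
np.set_printoptions(precision=3,suppress=True)
Rs=h.Ry(-45); o=np.array([.527,-.3135,.1504])-Rs@[.075,0,.016]
G=(.042,.022,130,0)
if __name__=='__main__':
    pb,R=h.tcp(o,Rs,*G,back=.11)
    robot.move_to([.56,-.05,.36],R); print(robot.get_obs()['time_s'])
    robot.move_to(pb,R); ob=robot.get_obs();print(ob['time_s'],ob['ee_pos'],pb,ob['qpos'],ob['gripper_width'])
    c=robot.camera('top'); h.crop(c,340,200,120,130,5,'pics/p1t.png')
    c=robot.camera('scene'); h.crop(c,180,60,130,130,5,'pics/p1s.png')
E
python3 s1.py
```

```text
2.9583
4.125 [ 0.493 -0.312  0.222] [ 0.491 -0.314  0.222] [  7.714  22.664  28.661 113.412 -19.662  43.925 138.113] 0.08520359296136125
```

Run:
```python
from cell import robot
ob=robot.get_obs();print(ob['time_s'],ob['ee_pos'],ob['contact_force'],ob['joint_vel']); print(ob['eef_rot'])
```

```text
4.225 [ 0.49276694 -0.31217222  0.22247599] [-0.5929078   0.61467449 -0.20126029] [-0.00045344 -0.11419486  0.18711145  0.1179492   0.01625317 -0.07523287
  0.17131642]
[[-9.96095029e-01 -2.50222787e-03  8.82520946e-02]
 [-2.47493805e-03  9.99996850e-01  4.18647254e-04]
 [-8.82528641e-02  1.98593981e-04 -9.96098084e-01]]
```

View pics/p1t.png

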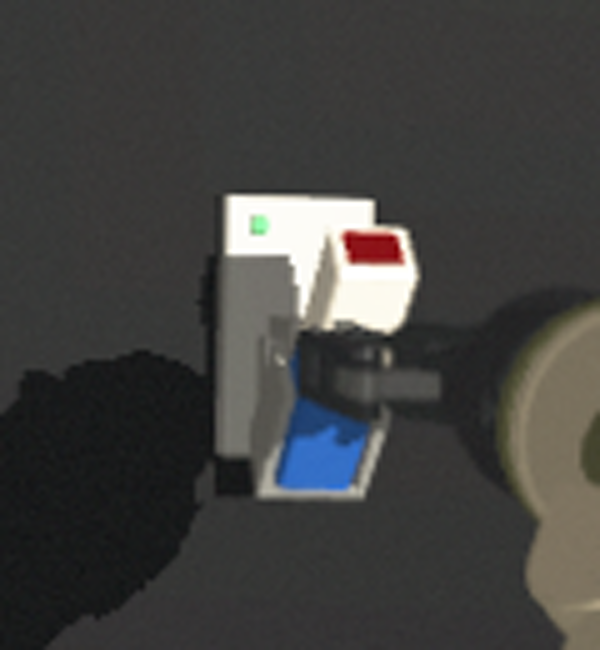

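View pics/p1s.png

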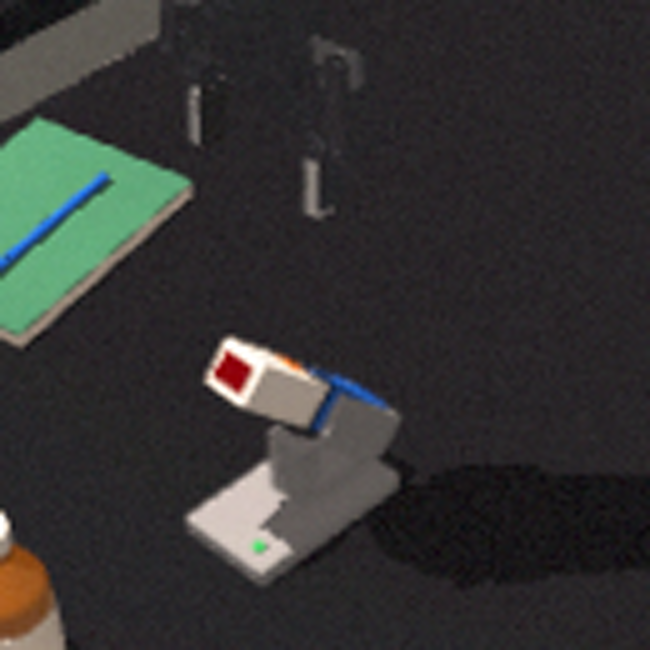

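The fingers straddle the scanner's white part and line up in both views (scanner at top crop (370,280)). I'll correct the ~2 mm servo offset and descend.

Run:
```python
from s1 import *
p,R=h.tcp(o,Rs,*G)
off=np.array([-.0015,-.0015,0])
print('stop',robot.movel(p+off,rate=.12,force_limit=12))
ob=robot.get_obs();print(ob['time_s'],ob['ee_pos'],p,ob['contact_force'])
robot.move_gripper(0.0,force=50)
ob=robot.get_obs();print(ob['time_s'],ob['gripper_width'],ob['ee_pos'],ob['contact_force'])
c=robot.camera('scene'); h.crop(c,180,60,130,130,5,'pics/p2s.png')
```

```text
stop False
5.2917 [ 0.5   -0.315  0.113] [ 0.501 -0.314  0.112] [-0.168 -0.652 -0.357]
6.0583 1.6907629235451917e-06 [ 0.5   -0.315  0.112] [-0.192 -0.963 -0.585]
```

View pics/p2s.png

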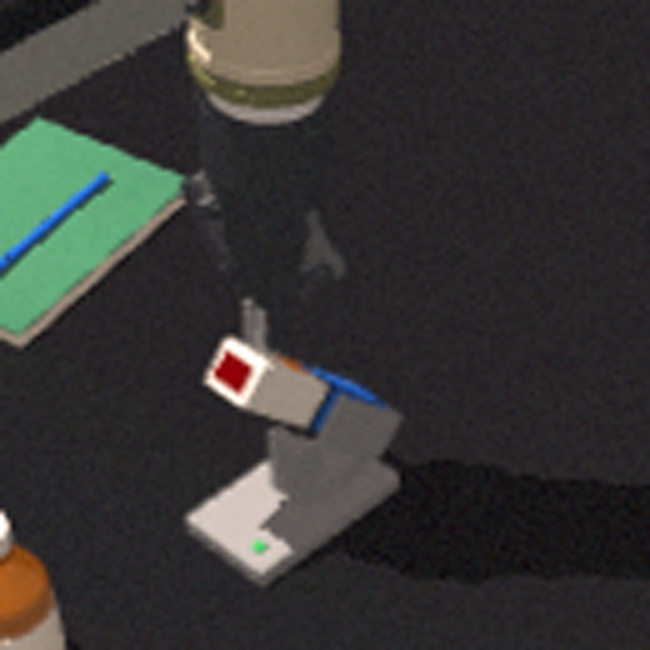

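The gripper closed fully, so it missed: the fingers appear behind the bar at crop (255,330). I'll check where the fingers should project compared with where they are seen.

Run:
```python
from s1 import *
import pickle
d=pickle.load(open('cams0.pkl','rb'))
for n in('scene','top'):
  c=d[n]; print(n,'tcp now',h.proj(c,[.5,-.315,.112]),'pre tips (y+,-)',h.proj(c,[[.4916,-.312+.0425,.235],[.4916,-.312-.0425,.235]]), 'window',h.proj(c,[.527,-.3143,.1504]))
ob=robot.get_obs(); print(ob['ee_pos'],ob['eef_rot'])
c=robot.camera('top'); h.crop(c,340,200,120,130,5,'pics/p3t.png')
```

```text
scene tcp now [[233.119 138.909]] pre tips (y+,-) [[243.24  112.984]
 [223.188 100.143]] window [[226.042 133.974]]
top tcp now [[409.933 260.65 ]] pre tips (y+,-) [[403.65  266.313]
 [444.817 267.143]] window [[414.379 248.908]]
[ 0.5   -0.315  0.112] [[-0.996  0.     0.087]
 [ 0.     1.     0.   ]
 [-0.087  0.    -0.996]]
```

View pics/p3t.png

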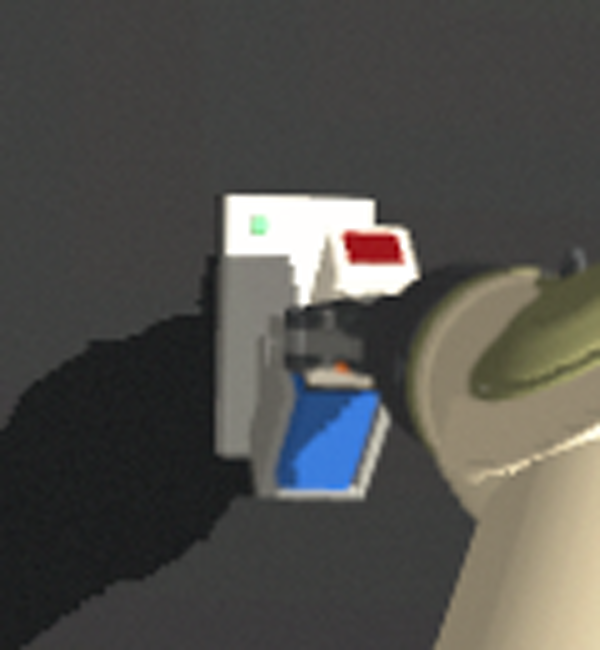

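Run:
```python
from s1 import *
im=[]
for n,(x,y,w,hh) in(('scene',(205,80,65,75)),('top',(380,225,50,75))):
    c=robot.camera(n); a=c['color'][y:y+hh,x:x+w].astype(float)
    a=np.clip(255*(a/255)**.45,0,255).astype(np.uint8)
    for P,col in(([.5,-.315,.112],(255,0,255)),([.527,-.3143,.1504],(0,255,255))):
        pass
    im.append(cv2.resize(a,(int(w*8 if n=='scene' else w*8),hh*8)[:2],interpolation=cv2.INTER_CUBIC)[:590])
m=np.zeros((600,800,3),np.uint8); x=0
for a in im:
    a=cv2.resize(a,None,fx=.75,fy=.75); m[:a.shape[0],x:x+a.shape[1]]=a; x+=a.shape[1]+5
cv2.imwrite('pics/p4.png',m[...,::-1])
```

```text
(no output)
```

View pics/p4.png

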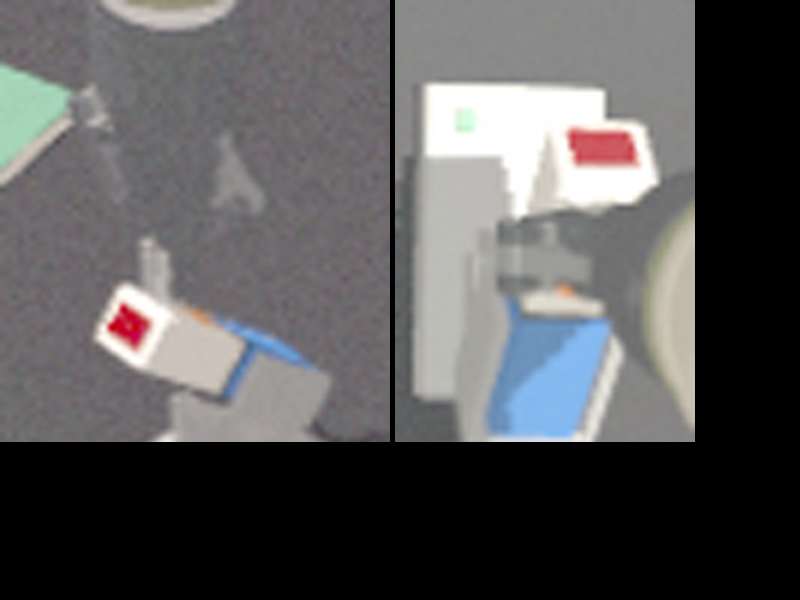

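The finger pads (left panel, (160,270)) end right at the bar's top face. So the real tips look about 35 mm higher than the reported TCP. I'll raise the closed fingers and triangulate the tip to check this.

Run:
```python
from s1 import *
ob=robot.get_obs(); p=ob['ee_pos']
robot.movel([p[0]-.02,p[1]+.07,p[2]+.06],rate=.25)
robot.dwell(.1)
ob=robot.get_obs(); print(ob['time_s'],ob['ee_pos'],ob['gripper_width'])
import pickle
im=[];d={}
for n in('scene','top'):
    c=robot.camera(n);d[n]=c; u=h.proj(c,ob['ee_pos'])[0]; print(n,u)
    x,y=int(u[0])-25,int(u[1])-32; a=c['color'][y:y+50,x:x+50].astype(float)
    a=np.clip(255*(a/255)**.45,0,255).astype(np.uint8)
    a=cv2.resize(a,None,fx=8,fy=8,interpolation=cv2.INTER_CUBIC)
    cv2.drawMarker(a,tuple(int(v) for v in ((u-[x,y]+.5)*8-.5)),(255,0,255),0,14,1); print(x,y); im.append(a)
cv2.imwrite('pics/p5.png',np.hstack(im)[...,::-1])
pickle.dump(d,open('cams1.pkl','wb'))
```

```text
6.8833 [ 0.48  -0.246  0.172] -0.000129200683371614
scene [252.637 131.526]
227 99
top [385.228 270.345]
360 238
```

View pics/p5.png

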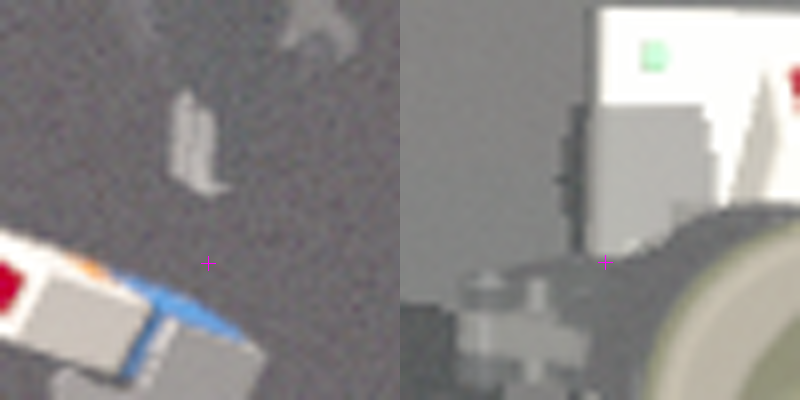

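Run:
```python
import h,pickle,numpy as np
np.set_printoptions(precision=3,suppress=True)
d=pickle.load(open('cams1.pkl','rb'));s=d['scene'];t=d['top']
us=[227+205/8,99+190/8]; 
for z in(.12,.15,.172,.19,.21,.25): 
  P=h.onz(s,[us],z); print(z,P[0],h.proj(t,P))
print(h.onz(t,[[376,281]]*4,[.15,.2,.25,.3]))
```

```text
0.12 [ 0.409 -0.318  0.12 ] [[411.391 301.331]]
0.15 [ 0.433 -0.292  0.15 ] [[403.78  291.469]]
0.172 [ 0.451 -0.274  0.172] [[397.895 283.853]]
0.19 [ 0.466 -0.258  0.19 ] [[392.875 277.364]]
0.21 [ 0.483 -0.241  0.21 ] [[387.07  269.868]]
0.25 [ 0.515 -0.207  0.25 ] [[374.686 253.903]]
[[ 0.455 -0.23   0.15 ]
 [ 0.458 -0.221  0.2  ]
 [ 0.462 -0.211  0.25 ]
 [ 0.466 -0.201  0.3  ]]
```

Run:
```python
import pickle,cv2,numpy as np
d=pickle.load(open('cams1.pkl','rb'))
im=[]
for n,(x,y) in(('scene',(200,30)),('top',(330,220))):
    a=d[n]['color'][y:y+120,x:x+100].astype(float); a=np.clip(255*(a/255)**.4,0,255).astype(np.uint8)
    im.append(cv2.resize(a,None,fx=4,fy=4.,interpolation=cv2.INTER_CUBIC))
cv2.imwrite('pics/p6.png',np.hstack(im)[...,::-1])
```

```text
(no output)
```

View pics/p6.png

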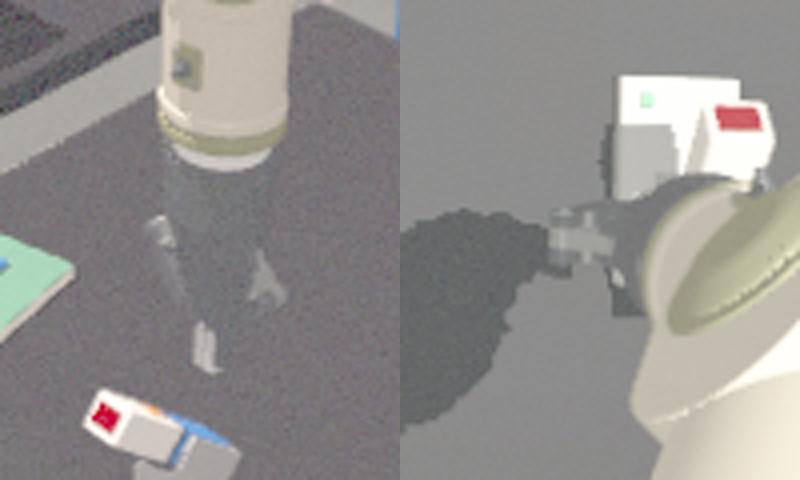

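The closed tip lies on the scene ray at z≈.21 over the reported (x,y), yet the reported z is .172. That puts the tips about 36 mm behind the reported TCP along the tool axis. A gentle touch on bare bench will decide it.

Run:
```python
from s1 import *
R=h.toolR(np.eye(3),90,0)  # tool straight down
q0=robot.get_obs()['qpos']
robot.movel([.46,-.19,.06],rate=.3,orientation=None)
ob=robot.get_obs();print(ob['time_s'],ob['ee_pos'],ob['contact_force'])
print(robot.movel([.46,-.19,-.05],rate=.06,force_limit=4))
ob=robot.get_obs();print(ob['time_s'],ob['ee_pos'],ob['contact_force'])
c=robot.camera('scene'); h.crop(c,220,60,100,120,5,'pics/p7.png')
```

```text
7.5583 [ 0.46  -0.191  0.06 ] [-0.093  0.567  1.023]Traceback (most recent call last):
  File "<stdin>", line 6, in <module>
cell.MotionError: the arm cannot follow that straight line within its joint ranges
```

Run:
```python
from s1 import *
print(robot.get_obs()['qpos'])
for x,y in((.5,-.15),(.56,-.17),(.56,-.05)):
  for z in (-.02,-.045):print(x,y,z,robot.ik([x,y,z],h.toolR(np.eye(3),90,0)),robot.ik([x,y,z],h.toolR(h.Rz(-90),90,0)))
```

```text
[  7.395  30.983  13.798 131.88  -33.798  15.682 141.366]
0.5 -0.15 -0.02 [  1.466  41.462  13.34  127.159 -36.284  14.961 136.889] [ -2.928  42.554  20.067 127.438 -49.42   17.79   60.161]
0.5 -0.15 -0.045 [  3.439  43.879  10.424 127.335 -38.147  11.715 138.556] [ -2.655  45.351  19.739 127.726 -58.695  16.333  69.135]
0.56 -0.17 -0.02 [ -0.224  43.886  17.593 119.035 -34.104  21.944 134.781] [ -8.399  46.915  30.855 119.558 -52.743  28.074  63.038]
0.56 -0.17 -0.045 [  1.223  46.019  15.386 119.218 -35.525  19.182 136.033] [ -8.243  49.509  30.696 119.828 -58.487  27.09   68.284]
0.56 -0.05 -0.02 [-12.498  43.213  17.833 122.088 -37.708  20.049 126.687] [-20.506  46.18   30.716 122.595 -55.937  26.415  54.805]
0.56 -0.05 -0.045 [-10.778  45.391  15.23  122.263 -39.464  17.112 128.242] [-13.955  46.272  20.182 122.468 -48.693  19.383  47.331]
```

Run:
```python
from s1 import *
R=h.toolR(np.eye(3),90,0)
robot.move_to([.57,-.17,.05],R)
ob=robot.get_obs();print(ob['time_s'],ob['ee_pos'],ob['contact_force'])
print(robot.movel([.57,-.17,-.05],rate=.06,force_limit=4))
ob=robot.get_obs();print(ob['time_s'],ob['ee_pos'],ob['contact_force'],ob['qpos'])
c=robot.camera('scene'); h.crop(c,180,60,120,120,5,'pics/p7.png')
```

```text
8.1 [ 0.572 -0.17   0.051] [-0.865  0.039 -0.433]
True
9.4167 [ 0.57  -0.17  -0.038] [-2.046  0.673  8.415] [ -0.184  45.961  17.383 117.965 -36.312  21.307 136.479]
```

View pics/p7.png

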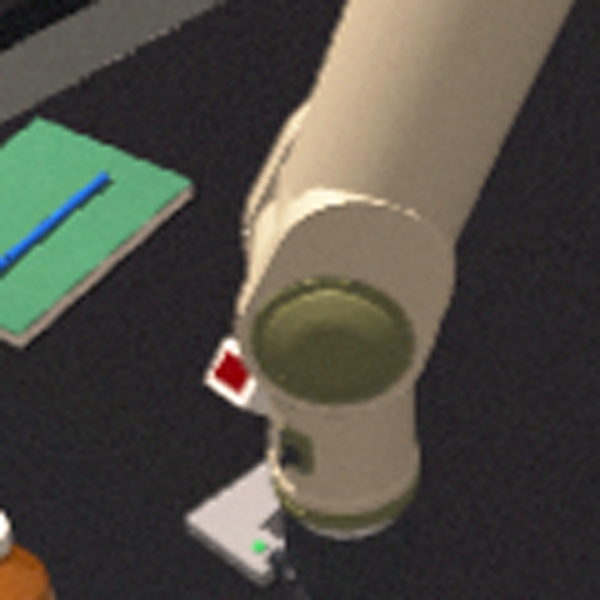

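Contact came at reported z = -0.038 (8 N on stopping), so the real tips sit about 37 mm behind the reported TCP. That confirms the image evidence and explains the miss. I'll put the offset in the helper and recheck reachability.

```bash
sed -i 's/R\[:,2\]\*(.019-back)/R[:,2]*(.019+.037-back)/' h.py
python3 - <<'E'
import h,numpy as np
from s1 import *
np.set_printoptions(precision=0,suppress=True)
f4=lambda q: '-' if q is None else np.array(q)
for th in(110,120,130,140):
  for f in(0,1): p,R=h.tcp(o,Rs,.042,.022,th,f); print('dock',th,f,f4(robot.ik(p,R)))
Rb=h.Rz(h.RY)@h.Ry(35); ob=h.TOE+Rb@[-.075,0,0]
for th in(55,65): p,R=h.tcp(ob,Rb,-.04,.025,th,0);print('rest',th,f4(robot.ik(p,R)))
for th in(55,65):
 for az in(-105,-90,-75,-60,-45):
  Rl=h.Rz(az)@h.Ry(90); ol=h.LABEL+[0,0,.065]-Rl@[.075,0,.016]
  p,R=h.tcp(ol,Rl,-.04,.025,th,0); print('label',th,az,f4(robot.ik(p,R)))
for pos in((.52,-.03),(.52,.08),(.58,-.17)):
  for psi in (-120,-105,-90,-75,-60):
    Rl=h.Rz(psi); ol=np.r_[pos,0.001]
    L=[]
    for th,f,gx in((120,0,.042),(130,0,.042),(55,0,-.04),(65,0,-.04)):
      p,R=h.tcp(ol,Rl,gx,.025,th,f); L.append(f4(robot.ik(p,R)))
    print(pos,psi,*L)
E
```

```text
dock 110 0 [ 74.  46. -63. 127.  89.  28.  37.]
dock 110 1 [  74.   46.  -63.  127.   89.   28. -143.]
dock 120 0 [ 38.  32. -11. 124.  -8.  12. 128.]
dock 120 1 [ 24.  32.  10. 125. -52.  17. -10.]
dock 130 0 [ 15.  34.  19. 119. -30.  27. 147.]
dock 130 1 [  1.  40.  42. 120. -53.  36.  -9.]
dock 140 0 [  7.  39.  29. 114. -25.  39. 141.]
dock 140 1 [-10.  53.  63. 115. -55.  55.  -8.]
rest 55 [-75.  43.  49. 123. -54.  39.  94.]
rest 65 [-64.  41.  38. 118. -44.  46.  86.]
label 55 -105 [ 31.  41. -31. 110. -58.  42.  41.]
label 55 -90 [ 17.  41. -11. 102. -55.  63.  46.]
label 55 -75 [ -3.  46.  21.  94. -59.  89.  59.]
label 55 -60 [ -5.  50.  21.  85. -51.  97.  63.]
label 55 -45 [  3.  52.  -0.  76. -33.  98.  58.]
label 65 -105 [ 45.  52. -52. 110. -51.  35.  39.]
label 65 -90 [ 26.  46. -21. 101. -56.  64.  49.]
label 65 -75 [  5.  49.  10.  92. -59.  91.  59.]
label 65 -60 [  2.  53.  10.  82. -51. 100.  60.]
label 65 -45 [  4.  56.   1.  73. -38. 106.  58.]
(0.52, -0.03) -120 [  58.   62.  -62.  132.   91.   21. -101.] [  62.   65.  -60.  132.   98.   12. -101.] [-55.  78.
[... 1687 characters left out ...]
-39.  76.  73. 110. -59.  56.  27.]
(0.58, -0.17) -105 [ 21.  50.  14. 112. -60.  47.  68.] [ 33.  52.  -0. 109. -54.  49.  66.] [-45.  79.  73. 114. -56.  45.  35.] [-39.  68.  63. 116. -56.  39.  37.]
(0.58, -0.17) -90 [ 15.  53.  21. 106. -54.  56.  74.] [ 18.  56.  21. 102. -55.  67.  77.] [-45.  70.  62. 121. -59.  25.  49.] [-36.  60.  52. 121. -54.  22.  49.]
(0.58, -0.17) -75 [  3.  60.  40. 101. -57.  72.  89.] [  7.  63.  37.  96. -56.  81.  89.] [ 29.  65. -63. 124.  92.  89. -75.] [-21.  48.  23. 126.  63.   8. -53.]
(0.58, -0.17) -60 [  0.  61.  40.  96. -50.  74.  95.] [  4.  65.  38.  90. -49.  85.  94.] [ 31.  65. -63. 131. 101.  86. -68.] [ 36.  61. -63. 128.  96.  73. -59.]
```

Run:
```python
from s1 import *
robot.movel([.54,-.19,.22],rate=.35)
robot.move_j([29,20,-2,112,-3,44,120]); ob=robot.get_obs(); print(ob['time_s'],ob['ee_pos'])
robot.move_gripper(.085)
off=np.array([-.001,-.001,0])
pb,R=h.tcp(o,Rs,*G,back=.07)
robot.move_to(pb,R)
p,R=h.tcp(o,Rs,*G)
print('stop',robot.movel(p+off,rate=.12,orientation=R,force_limit=12))
ob=robot.get_obs();print(ob['time_s'],ob['ee_pos'],p,ob['contact_force'],ob['qpos'])
robot.move_gripper(0.0,force=50)
ob=robot.get_obs();print(ob['time_s'],ob['gripper_width'],ob['ee_pos'],ob['contact_force'])
c=robot.camera('scene'); h.crop(c,180,60,130,130,5,'pics/p8.png')
```

```text
11.3167 [ 0.492 -0.299  0.23 ]
stop False
13.275 [ 0.504 -0.315  0.076] [ 0.504 -0.314  0.076] [ 0.296 -0.335  0.892] [ 29.458  32.789  -2.153 118.219  -2.781  24.533 120.178]
13.7833 0.0353008777914273 [ 0.503 -0.315  0.076] [-0.605  0.257  7.192]
```

View pics/p8.png

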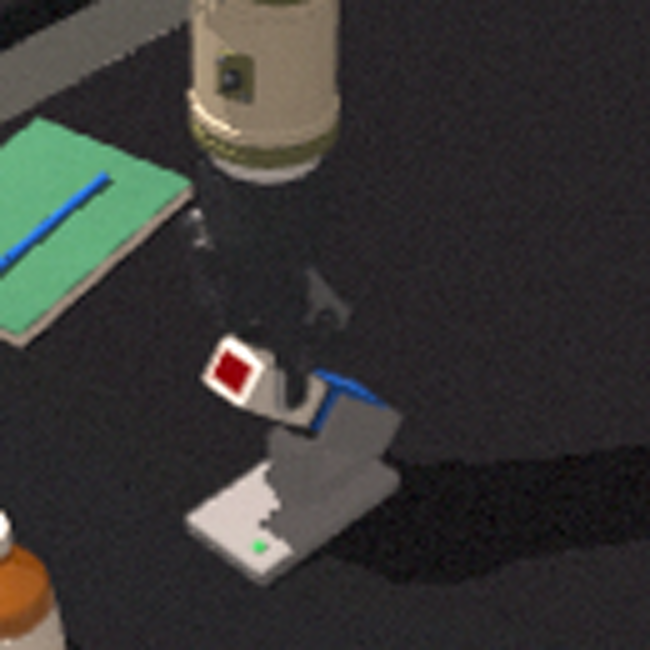

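It is gripped at 35 mm width on the white part (crop (292,385)). I'll lift it out.

Run:
```python
from s1 import *
p=robot.get_obs()['ee_pos']
robot.movel(p+[-.02,0,.12],rate=.2)
ob=robot.get_obs();print(ob['time_s'],ob['gripper_width'],ob['ee_pos'],ob['contact_force'])
c=robot.camera('scene'); h.crop(c,180,40,130,130,5,'pics/p9.png')
np.set_printoptions(precision=0,suppress=True)
f4=lambda q: '-' if q is None else np.array(q)
for pos in((.52,-.03),(.52,.08),(.58,-.17),(.5,-.13)):
  for psi in (-120,-105,-90,-75,-60,-30,0):
    Rl=h.Rz(psi); ol=np.r_[pos,0.001]
    L=[]
    for th,f,gx in((130,0,.042),(55,0,-.04),(65,0,-.04),(55,1,-.04)):
      p,R=h.tcp(ol,Rl,gx,.025,th,f); L.append(f4(robot.ik(p,R)))
    print(pos,psi,*L)
```

```text
14.5917 0.03548190742371564 [ 0.483 -0.314  0.195] [ 0.258  0.043 -0.278]
(0.52, -0.03) -120 [  62.   65.  -60.  132.   98.   12. -101.] [-52.  69.  59. 112. -35.  50.  -7.] [-45.  59.  49. 116. -34.  40.  -7.] [-18.  50.  -1. 110.  30.  52. 105.]
(0.52, -0.03) -105 [ 44.  53. -31. 125. -51.  20.  58.] [-56.  69.  59. 118. -39.  39.   7.] [-47.  57.  46. 121. -32.  29.   2.] [-23.  49.   1. 116.  39.  45. 107.]
(0.52, -0.03) -90 [ 25.  50.  -4. 118. -54.  43.  72.] [-37.  50.  17. 124.  41.  29. -64.] [-48.  55.  42. 126. -32.  18.  14.] [-31.  49.   8. 123.  49.  35. 108.]
(0.52, -0.03) -75 [ 20.  52.  -1. 111. -42.  51.  71.] [-58.  62.  49. 132. -54.   9.  43.] [-36.  47.  20. 132.  58.  12. -64.] [-44.  51.  25. 131.  63.  17. 105.]
(0.52, -0.03) -60 [ 15.  53.   1. 105. -33.  58.  72.] [ 12.  65. -63. 135.  91.  89. -88.] [ 18.  61. -63. 134.  89.  76. -80.] [-48.  53.  30. 139. 128.  14.  52.]
(0.52, -0.03) -30 [  7.  55.   1.  96. -16.  67.  79.] - [ 22.  60. -63. 144. 106.  72. -62.] -
(0.52, -0.03) 0 [-2. 56. -0. 94. -1. 70. 89.] - - -
(0.52, 0.08) -120 [ 32.  53. -33. 139. 
[... 2403 characters left out ...]
6.  27.  12.] [-36.  55.  42. 126. -29.  20.   8.] [-18.  49.   6. 122.  46.  37. 108.]
(0.5, -0.13) -90 [ 31.  51.   1. 114. -47.  50.  74.] [-29.  50.  19. 130.  60.  23. -75.] [-35.  52.  37. 131. -28.   8.  19.] [-27.  49.  16. 130.  62.  24. 104.]
(0.5, -0.13) -75 [ 26.  53.   3. 107. -37.  57.  74.] [ 23.  65. -63. 134.  88.  89. -90.] [ -27.   48.   24.  137.  114.    8. -110.] [-37.  53.  30. 138. 114.  13.  63.]
(0.5, -0.13) -60 [ 22.  54.   3. 102. -28.  62.  77.] [ 23.  65. -63. 141.  97.  89. -84.] [ 30.  60. -63. 138.  96.  75. -74.] [-17.  49.   0. 144. 119.  39.  71.]
(0.5, -0.13) -30 [ 14.  56.   3.  95. -12.  69.  84.] - - -
(0.5, -0.13) 0 [ 5. 56.  2. 95.  3. 69. 94.] - - -
```

View pics/p9.png

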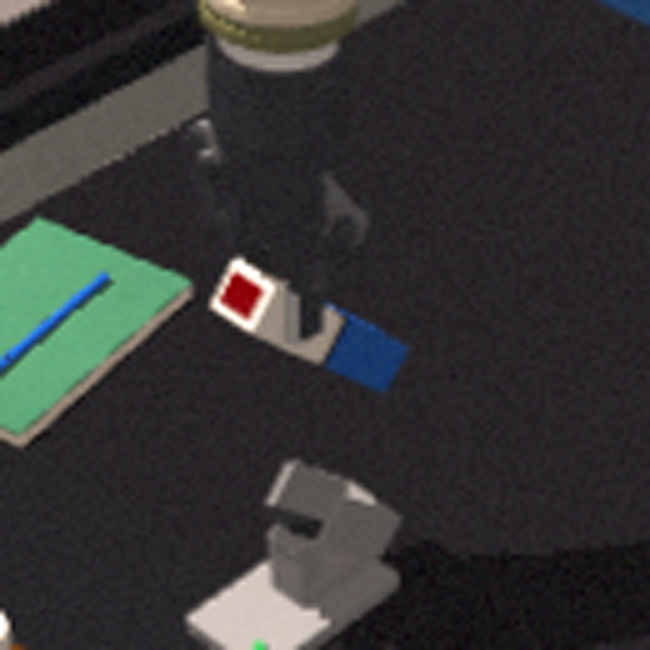

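The scanner is out and firmly held at 45° (crop (310,320)). Now I'll lay it at (.50,-.03), nose towards -y.

Run:
```python
from s1 import *
Rl=h.Rz(-90); ol=np.array([.50,-.03,0])
g=(.042,.022,130,0)   # actual grasp
p,R=h.tcp(ol,Rl,*g)
robot.move_to(p+[0,0,.10],R); ob=robot.get_obs();print(ob['time_s'],ob['ee_pos'],p,ob['qpos'],ob['gripper_width'])
robot.movel(p+[0,0,.02],rate=.15)
r=robot.movel(p+[0,0,-.006],rate=.03,force_limit=4); ob=robot.get_obs();print(r,ob['time_s'],ob['ee_pos'],ob['contact_force'],ob['gripper_width'])
im=[]
for n,(x,y,w) in(('scene',(240,110,100)),('top',(240,210,100))):
    c=robot.camera(n); im.append(cv2.resize(c['color'][y:y+w,x:x+w],None,fx=4,fy=4,interpolation=cv2.INTER_CUBIC))
cv2.imwrite('pics/p10.png',np.hstack(im)[...,::-1])
```

```text
15.7083 [ 0.5   -0.037  0.079] [ 0.5   -0.036 -0.021] [ 21.114  40.497   2.44  120.315 -51.661  51.25   68.028] 0.03560156283778005
True 17.0333 [ 0.5   -0.036 -0.02 ] [-0.525 -1.993  4.695] 0.035467137300993275
```

View pics/p10.png

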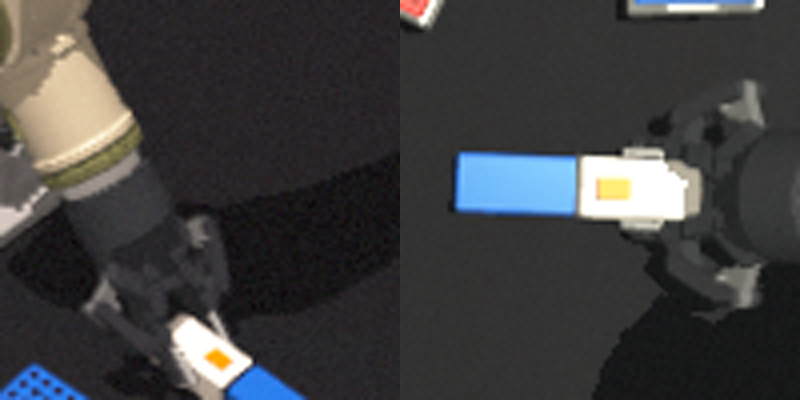

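Both views show the scanner lying flat with the handle free (top panel (515,185)), and contact was felt at the expected height. I'll release and back off.

Run:
```python
from s1 import *
import pickle
robot.move_gripper(.085)
ob=robot.get_obs(); p=ob['ee_pos'];R=ob['eef_rot']
robot.movel(p-R[:,2]*.08+[0,0,.03],rate=.2); robot.move_j([0,20,0,105,-10,55,50])
ob=robot.get_obs();print(ob['time_s'],ob['ee_pos'],ob['qpos'],ob['gripper_width'])
d={}
im=[]
for n,(x,y,w) in(('scene',(240,110,100)),('top',(240,210,100))):
    c=robot.camera(n);d[n]=c; im.append(cv2.resize(c['color'][y:y+w,x:x+w],None,fx=4,fy=4,interpolation=cv2.INTER_CUBIC))
cv2.imwrite('pics/p11.png',np.hstack(im)[...,::-1])
pickle.dump(d,open('cams2.pkl','wb'))
np.set_printoptions(precision=0,suppress=True)
f4=lambda q: '-' if q is None else np.array(q)
for psi in(-95,-90,-85):
  for th in(55,60,65):
   for f in (0,1):
    p,R=h.tcp(np.array([.5,-.03,0]),h.Rz(psi),-.04,.025,th,f); print(psi,th,f,f4(robot.ik(p,R)))
```

```text
19.3667 [ 0.585 -0.006  0.274] [  0.046  20.125   0.067 105.127 -10.051  54.992  50.038] 0.08491091686496334
-95 55 0 [-44.  53.  29. 124.  19.  25. -46.]
-95 55 1 [-20.  48.  -8. 123.  54.  45.  97.]
-95 60 0 [-41.  51.  27. 126.  17.  22. -43.]
-95 60 1 [-19.  46.  -7. 124.  54.  39. 100.]
-95 65 0 [-37.  48.  24. 127.  15.  19. -38.]
-95 65 1 [-17.  45.  -6. 125.  53.  34. 103.]
-90 55 0 [-48.  54.  32. 127.  18.  20. -41.]
-90 55 1 [-22.  48.  -7. 125.  59.  43.  96.]
-90 60 0 [-44.  51.  30. 128.  16.  17. -38.]
-90 60 1 [-20.  46.  -6. 126.  59.  38.  99.]
-90 65 0 [-40.  49.  27. 129.  14.  15. -33.]
-90 65 1 [-19.  45.  -5. 127.  58.  32. 102.]
-85 55 0 [-51.  55.  36. 129.  15.  15. -35.]
-85 55 1 [-23.  48.  -7. 128.  65.  42.  94.]
-85 60 0 [-46.  52.  33. 130.  14.  13. -31.]
-85 60 1 [-21.  46.  -6. 128.  64.  36.  97.]
-85 65 0 [-42.  49.  29. 130.  12.  11. -28.]
-85 65 1 [-20.  44.  -4. 129.  63.  30. 101.]
```

View pics/p11.png

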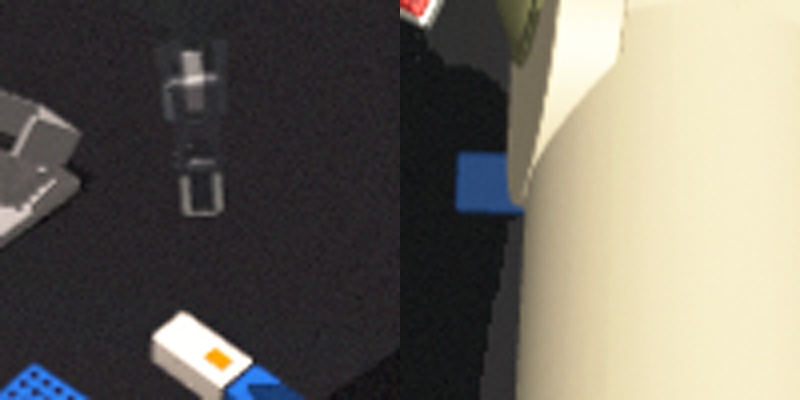

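Run:
```python
import h,pickle,numpy as np
np.set_printoptions(precision=4,suppress=True)
t=pickle.load(open('cams2.pkl','rb'))['top']
px=lambda x,y:[(x-400+.5)/4-.5+240,(y+.5)/4-.5+210]
P=h.onz(t,[px(457,153),px(455,212),px(577,155),px(578,215)],.032); print(P)
tail=P[:2].mean(0);mid=P[2:].mean(0);v=mid-tail;print(np.linalg.norm(v),mid,np.degrees(np.arctan2(v[1],v[0])),np.linalg.norm(P[0]-P[1]))
```

```text
[[ 0.5191  0.0457  0.032 ]
 [ 0.4833  0.0458  0.032 ]
 [ 0.52   -0.0273  0.032 ]
 [ 0.4836 -0.0289  0.032 ]]
0.07385038750563709 [ 0.5018 -0.0281  0.032 ] -89.52144659291694 0.03580970850604781
```

Measured pose: origin (.5015,-.029), heading -90°. The handle measures 74 x 36 mm, as it should. I'll regrasp by the handle.

```bash
cat > s2.py <<'E'
import h,numpy as np,cv2
from cell import robot
np.set_printoptions(precision=3,suppress=True)
O=np.array([.5015,-.029,0]);RL=h.Rz(-90)
G=(-.038,.025,60,0)
def snap(fn,rs,s=4):
    im=[]
    for n,(x,y,w) in rs:
        c=robot.camera(n); im.append(cv2.resize(c['color'][y:y+w,x:x+w],None,fx=s,fy=s,interpolation=cv2.INTER_CUBIC))
    cv2.imwrite(fn,np.hstack(im)[...,::-1])
E
python3 - <<'E'
from s2 import *
pb,R=h.tcp(O,RL,*G,back=.09)
robot.move_to(pb,R); ob=robot.get_obs();print(ob['time_s'],ob['ee_pos']-pb,ob['qpos'])
off=np.clip(pb-ob['ee_pos'],-.002,.002)
p,R=h.tcp(O,RL,*G)
r=robot.movel(p+off,rate=.12,force_limit=6);ob=robot.get_obs();print(r,ob['time_s'],ob['ee_pos']-p,ob['contact_force'])
robot.move_gripper(0,force=60);ob=robot.get_obs();print(ob['time_s'],ob['gripper_width'],ob['ee_pos']-p,ob['contact_force'],ob['qpos'])
snap('pics/p12.png',(('scene',(240,110,100)),('top',(220,200,100))))
E
```

```text
20.8667 [ 0.    -0.001  0.   ] [-46.967  42.075  28.124 124.567  17.693  30.647 -39.66 ]
False 21.7667 [0.    0.001 0.   ] [-1.246 -0.127  0.404]
22.2833 0.03518485363529928 [-0.     0.001  0.   ] [-1.857  2.541  7.018] [-42.988  50.841  28.62  127.578  19.386  17.976 -40.8  ]
```

View pics/p12.png

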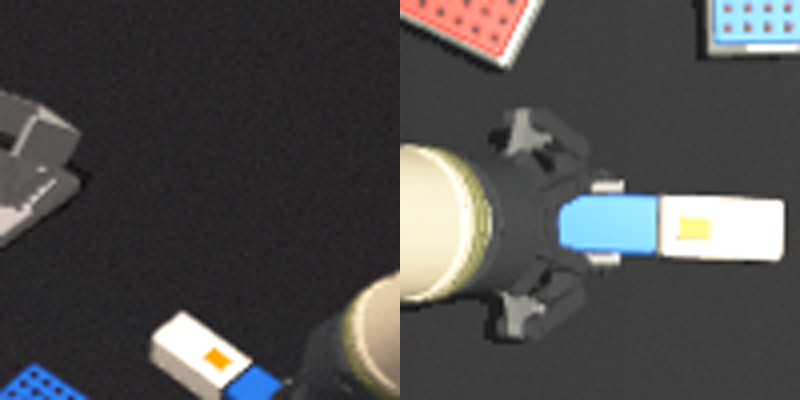

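It is gripped on the blue handle (35 mm; pads at (605,220), behind the blue/white edge at 658). I'll lift and check the label pose.

Run:
```python
from s2 import *
p=robot.get_obs()['ee_pos']
robot.movel(p+[0,0,.17],rate=.25);ob=robot.get_obs();print(ob['time_s'],ob['ee_pos'],ob['gripper_width'],ob['contact_force'],ob['qpos'])
np.set_printoptions(precision=0,suppress=True)
f4=lambda q: '-' if q is None else np.array(q)
for az in(-120,-105,-90,-75,-60,-45):
  for dz in(.065,.125):
    Rl=h.Rz(az)@h.Ry(90); ol=h.LABEL+[0,0,dz]-Rl@[.075,0,.016]
    p,R=h.tcp(ol,Rl,*G); print('label',az,dz,f4(robot.ik(p,R)),p*1000)
snap('pics/p13.png',(('scene',(260,70,130)),('top',(180,150,130))),3)
```

```text
23.2167 [ 0.501 -0.018  0.146] 0.03475645527834345 [-0.751  0.221 -1.307] [-45.404  32.153  30.788 123.79   20.389  39.091 -34.424]
label -120 0.065 - [688. 114. 210.]
label -120 0.125 [ 51.  46. -64. 117. -56.  16.  29.] [688. 114. 270.]
label -105 0.065 [ 41.  47. -46. 110. -52.  36.  37.] [678. 118. 210.]
label -105 0.125 [ 38.  40. -41. 108. -55.  43.  35.] [678. 118. 270.]
label -90 0.065 [ 21.  44. -15. 101. -56.  64.  48.] [668. 119. 210.]
label -90 0.125 [ 18.  39. -10. 100. -58.  70.  45.] [668. 119. 270.]
label -75 0.065 [ 19.  48. -16.  92. -44.  75.  46.] [658. 118. 210.]
label -75 0.125 [ 15.  43. -10.  90. -48.  82.  45.] [658. 118. 270.]
label -60 0.065 [ 16.  51. -16.  82. -36.  87.  47.] [648. 114. 210.]
label -60 0.125 [ 13.  47. -11.  81. -39.  92.  46.] [648. 114. 270.]
label -45 0.065 [ 12.  55. -16.  74. -28.  98.  50.] [640. 108. 210.]
label -45 0.125 [ 10.  51. -12.  72. -31. 103.  49.] [640. 108. 270.]
```

View pics/p13.png

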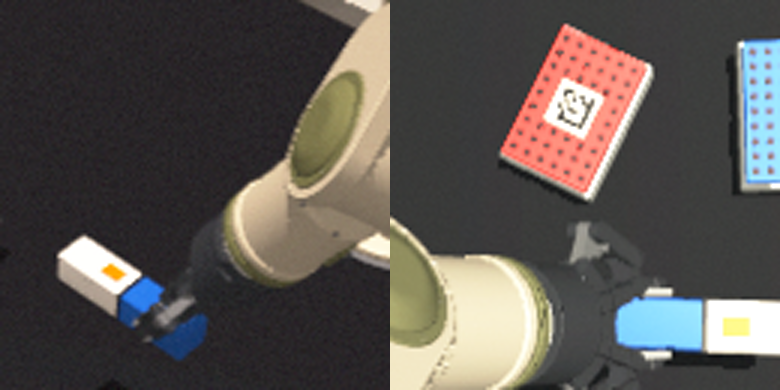

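Run:
```python
from s2 import *
p=robot.get_obs()['ee_pos']
robot.movel(p+[0,0,.07],rate=.25)
Rl=h.Rz(-75)@h.Ry(90); ol=h.LABEL+[0,0,.135]-Rl@[.075,0,.016]
p,R=h.tcp(ol,Rl,*G)
robot.move_to(p,R);robot.dwell(.1);ob=robot.get_obs();print(ob['time_s'],ob['ee_pos']-p,ob['gripper_width'],ob['qpos'])
print(R.T@ob['eef_rot'])
import pickle
d={n:robot.camera(n) for n in('scene','top')};pickle.dump(d,open('cams3.pkl','wb'))
im=[]
for n,(x,y) in(('scene',(230,170)),('top',(190,120))):
    im.append(cv2.resize(d[n]['color'][y:y+120,x:x+120],None,fx=3.3,fy=3.3,interpolation=cv2.INTER_CUBIC))
    print(n,'predicted window px',h.proj(d[n],h.LABEL+[0,0,.135]),'label',h.proj(d[n],h.LABEL))
cv2.imwrite('pics/p14.png',np.hstack(im)[...,::-1])
```

```text
25.1417 [-0.001  0.002 -0.   ] 0.034896809293908454 [ 11.119  42.305  -2.311  90.247 -50.898  85.06   47.05 ]
[[ 1.     0.    -0.   ]
 [-0.     1.    -0.004]
 [ 0.     0.004  1.   ]]
scene predicted window px [[293.166 224.863]] label [[290.509 253.765]]
top predicted window px [[235.128 177.303]] label [[240.845 185.253]]
```

View pics/p14.png

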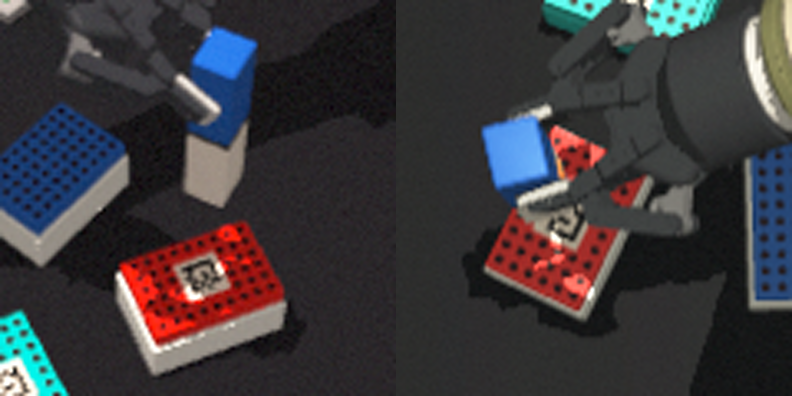

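Run:
```python
import h,pickle,numpy as np
np.set_printoptions(precision=3,suppress=True)
d=pickle.load(open('cams3.pkl','rb'))
print(h.proj(d['top'],h.LABEL+[-.001,.002,.285]),h.proj(d['scene'],h.LABEL+[-.001,.002,.285]))
print(h.onz(d['top'],[[227.3,169.1]],.345),'scene tail px',(np.array([224,53])/3.3+[230,170]),h.onz(d['scene'],[np.array([224,53])/3.3+[230,170]],.345))
print('nose',h.onz(d['scene'],[np.array([212,185])/3.3+[230,170]],.195))
```

```text
[[225.56  166.081]] [[297.93  184.305]]
[[0.662 0.079 0.345]] scene tail px [297.879 186.061] [[0.671 0.085 0.345]]
nose [[0.669 0.084 0.195]]
```

The scanner hangs vertically over the red box's label: nose at scene (294,226), predicted (293,225), and the tail is within 6 mm in both views. I'll lower it to 62 mm and hold.

Run:
```python
from s2 import *
Rl=h.Rz(-75)@h.Ry(90); ol=h.LABEL+[0,0,.062]-Rl@[.075,0,.016]
p,R=h.tcp(ol,Rl,*G); p=p+[.001,-.003,0]
r=robot.movel(p,rate=.12,orientation=R,force_limit=8);ob=robot.get_obs();print(r,ob['time_s'],ob['ee_pos']-p,ob['gripper_width'],ob['contact_force'])
robot.dwell(.5)
snap('pics/p15.png',(('scene',(230,170,120)),('top',(190,120,120))),3.3)
robot.dwell(.9);ob=robot.get_obs();print(ob['time_s'],ob['ee_pos']-p,ob['joint_vel'])
```

```text
False 26.0 [0. 0. 0.] 0.03496738438883168 [-0.672  0.304 -0.937]
27.5 [ 0. -0. -0.] [ 0.073 -0.055 -0.06  -0.056  0.053 -0.098 -0.013]
```

View pics/p15.png

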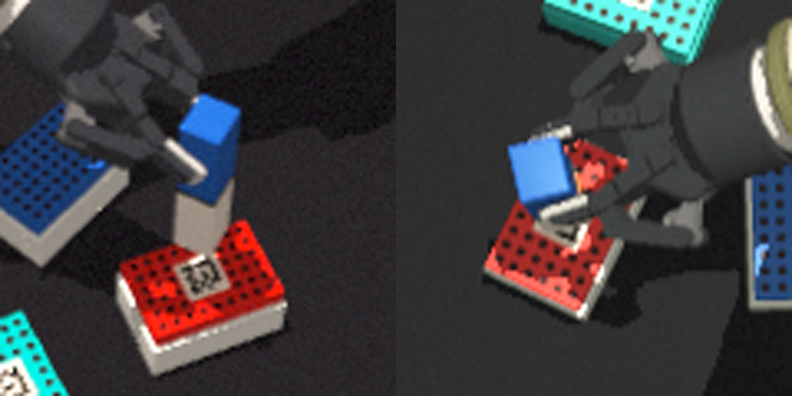

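Run:
```python
from s2 import *
import pickle
d=pickle.load(open('cams3.pkl','rb'))
print('nose',h.proj(d['scene'],h.LABEL+[0,0,.062]),h.onz(d['scene'],[np.array([203,230])/3.3+[230,170]],.122))
print('tail',h.onz(d['top'],[[190+(541-396)/3.3,120+170/3.3]],.272))
np.set_printoptions(precision=0,suppress=True)
Rb=h.Rz(h.RY)@h.Ry(35)
for th in(60,):
  for up in(0,.1):
    ob=h.TOE+Rb@[-.078,0,.003]+[0,0,up]; p,R=h.tcp(ob,Rb,*G); print(up,p*1000,robot.ik(p,R),R[:,2]*100)
```

```text
nose [[291.66  241.251]] [[0.665 0.077 0.122]]
tail [[0.669 0.075 0.272]]
0 [429. 335.  70.] [-46.  34.   7. 119. -14.  32.  54.] [  -9.    1. -100.]
0.1 [429. 335. 170.] [-43.  25.   3. 114.  -7.  44.  46.] [  -9.    1. -100.]
```

The nose is at about (.665,.077) and the tail at (.669,.075), against the label at (.668,.080). That is well centred, vertical, and held for over 1.4 s. Now to the rest.

Run:
```python
from s2 import *
import pickle
p=robot.get_obs()['ee_pos']; robot.movel(p+[0,0,.11],rate=.25)
Rb=h.Rz(h.RY)@h.Ry(35)
o2=h.TOE+Rb@[-.080,0,.003]; p,R=h.tcp(o2,Rb,*G)
robot.move_to(p+[0,0,.11],R); ob=robot.get_obs();print(ob['time_s'],ob['ee_pos']-p,ob['gripper_width'])
robot.movel(p+Rb[:,2]*.03,rate=.15); robot.dwell(.1); ob=robot.get_obs();print(ob['time_s'],ob['ee_pos']-p-Rb[:,2]*.03,ob['qpos'])
d={n:robot.camera(n) for n in('scene','top')};pickle.dump(d,open('cams4.pkl','wb'))
im=[]
for n,(x,y) in(('scene',(350,190)),('top',(85,210))):
    im.append(cv2.resize(d[n]['color'][y:y+110,x:x+110],None,fx=3.6,fy=3.6,interpolation=cv2.INTER_CUBIC))
cv2.imwrite('pics/p16.png',np.hstack(im)[...,::-1])
```

```text
29.4917 [ 0.001 -0.001  0.11 ] 0.0351157537656157
30.325 [0.    0.    0.001] [-39.015  31.666  -1.778 115.996  -4.856  35.658  45.26 ]
```

View pics/p16.png

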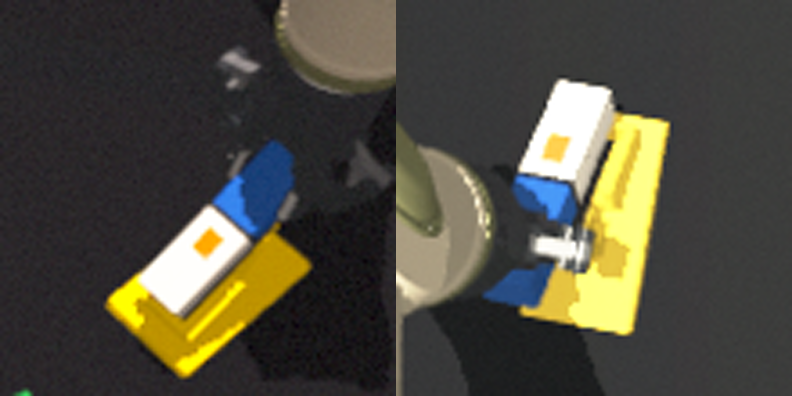

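Run:
```python
import h,pickle,numpy as np
np.set_printoptions(precision=1,suppress=True)
d=pickle.load(open('cams4.pkl','rb'))
S=lambda *L:[[x/3.6+350-.4,y/3.6+190-.4] for x,y in L]
T=lambda *L:[[(x-396)/3.6+85-.4,y/3.6+210-.4] for x,y in L]
P=h.tri(d['top'],T((558,80),(610,90),(518,177),(577,190)),d['scene'],S((184,306),(143,275),(250,238),(215,203)))
print(P*1000)
Rb=h.Rz(h.RY)@h.Ry(35)
print((P[:,:3]-h.TOE)@Rb*1000)
# rest cheek/foot features in same bed frame: strip corners earlier
Q=np.array([[.5114,.3379,.0379],[.5081,.3117,.0401],[.4359,.3481,.0935],[.4316,.3228,.095]]); print((Q-h.TOE)@Rb*1000)
```

```text
[[546.2 334.6 101.8   5.9]
 [541.4 300.3  97.5   3.8]
 [485.7 344.9 131.7   0.7]
 [477.6 309.5 129.5   4.2]]
[[-11.3  15.9  72.4]
 [ -8.7 -18.8  68.9]
 [-78.7  17.4  61.7]
 [-79.8 -18.8  58.2]]
[[ -3.3  14.2   0. ]
 [ -4.1 -12.2   2.1]
 [-97.6  13.5   1.9]
 [-98.9 -12.2   2.7]]
```

Laterally it is within 2 mm of the bed's centre line. I'll lower it onto the bed until contact.

Run:
```python
from s2 import *
Rb=h.Rz(h.RY)@h.Ry(35)
o2=h.TOE+Rb@[-.080,.0015,.003]; p,R=h.tcp(o2,Rb,*G)
r=robot.movel(p+Rb[:,2]*.006,rate=.08,force_limit=5);ob=robot.get_obs();print(r,ob['time_s'],(ob['ee_pos']-p)@Rb*1000,ob['contact_force'])
if not r:
    r=robot.movel(p-Rb[:,2]*.010,rate=.03,force_limit=4);ob=robot.get_obs();print(r,ob['time_s'],(ob['ee_pos']-p)@Rb*1000,ob['contact_force'],ob['gripper_width'])
snap('pics/p17.png',(('scene',(350,190,110)),('top',(85,210,110))),3.6)
```

```text
False 30.875 [-0.126  0.087  5.858] [-0.561 -0.99  -1.525]
True 31.2833 [ 0.444 -0.01  -3.853] [-0.131 -1.566  5.193] 0.03517012109770936
```

View pics/p17.png

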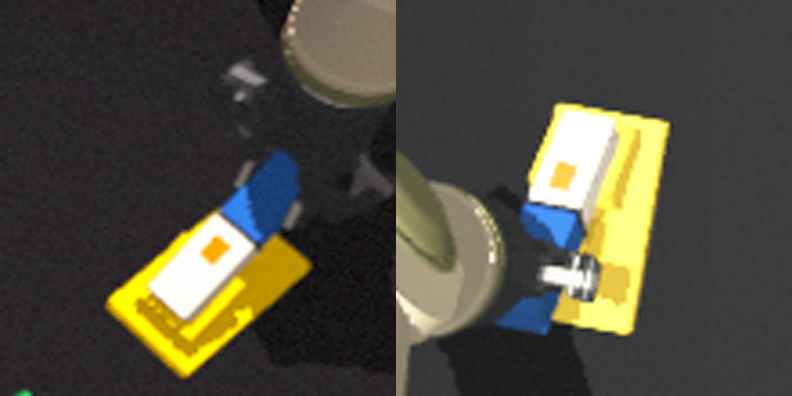

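It made contact at bed height and sits between the cheeks. I'll slide it down to the toe stop with a force limit, then release.

Run:
```python
from s2 import *
Rb=h.Rz(h.RY)@h.Ry(35)
p0=robot.get_obs()['ee_pos']
r=robot.movel(p0+Rb[:,0]*.014,rate=.03,force_limit=6);ob=robot.get_obs();print(r,ob['time_s'],(ob['ee_pos']-p0)@Rb*1000,ob['contact_force'])
robot.move_gripper(.085); robot.dwell(.2)
ob=robot.get_obs();print(ob['time_s'],ob['gripper_width'],ob['contact_force'])
snap('pics/p18.png',(('scene',(350,190,110)),('top',(85,210,110))),3.6)
```

```text
True 31.6417 [ 1.911  0.205 -0.001] [-0.828 -0.239  7.73 ]
32.3917 0.08515310412073335 [0.397 0.484 0.155]
```

View pics/p18.png

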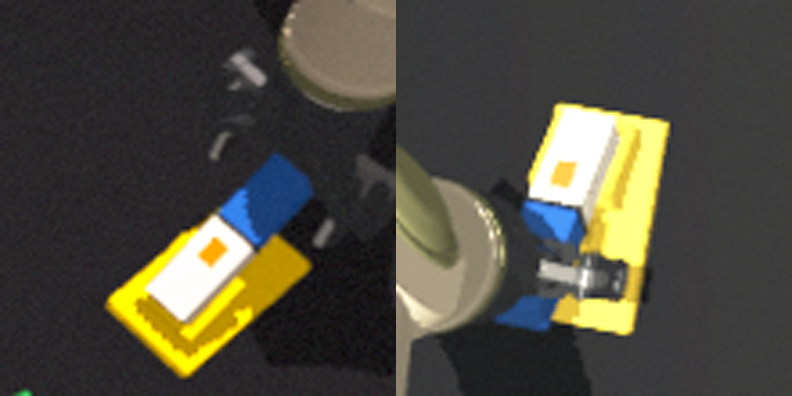

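It stays put after release. I'll withdraw straight back along the tool and measure.

Run:
```python
from s2 import *
import pickle
ob=robot.get_obs();R=ob['eef_rot'];p=ob['ee_pos']
robot.movel(p-R[:,2]*.14,rate=.15)
robot.move_j([-85,15,0,100,0,60,0]); robot.dwell(.2)
ob=robot.get_obs();print(ob['time_s'],ob['ee_pos'])
d={n:robot.camera(n) for n in('scene','top')};pickle.dump(d,open('cams5.pkl','wb'))
for n in d: cv2.imwrite(f'pics/end_{n}.png',d[n]['color'][...,::-1])
im=[]
for n,(x,y) in(('scene',(370,225)),('top',(110,230))):
    im.append(cv2.resize(d[n]['color'][y:y+80,x:x+80],None,fx=5,fy=5,interpolation=cv2.INTER_CUBIC))
cv2.imwrite('pics/p19.png',np.hstack(im)[...,::-1])
```

```text
35.4167 [0.11  0.593 0.357]
```

View pics/p19.png

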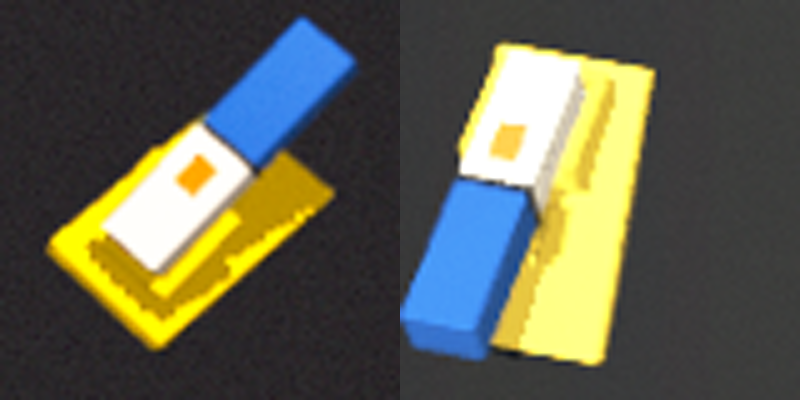

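View pics/end_top.png

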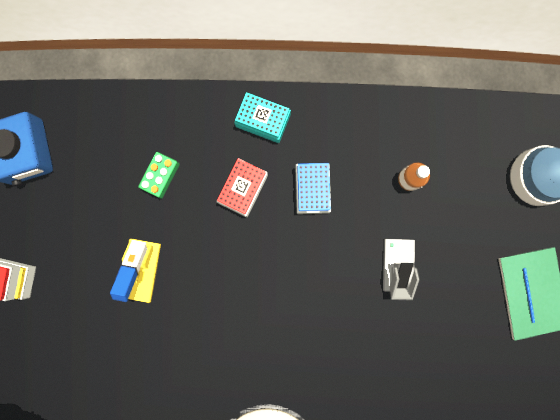

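Run:
```python
import h,pickle,numpy as np
np.set_printoptions(precision=1,suppress=True)
d=pickle.load(open('cams5.pkl','rb'));d0=pickle.load(open('cams0.pkl','rb'))
S=lambda *L:[[(x+.5)/5-.5+370,(y+.5)/5-.5+225] for x,y in L]
T=lambda *L:[[(x-400+.5)/5-.5+110,(y+.5)/5-.5+230] for x,y in L]
# top-face corners: nose +y, nose -y, boundary +y,-y, tail +y,-y
P=h.tri(d['top'],T((507,48),(582,57),(460,177),(533,190),(400,318),(478,332)),d['scene'],S((155,272),(104,228),(255,166),(205,122),(355,65),(302,16)))
Rb=h.Rz(h.RY)@h.Ry(35)
B=(P[:,:3]-h.TOE)@Rb*1000; print(np.c_[B,P[:,3]*1000])
v=B[4:].mean(0)-B[:2].mean(0);print('dir',v/np.linalg.norm(v),'len',np.linalg.norm(v))
# window centre = nose top mid - 16 z
n=B[:2].mean(0)-[0,0,16];print('window vs toe pt',n-[0,0,16])
# masks: object motion between first and last top images
a=d0['top']['color'].astype(int);b=d['top']['color'].astype(int)
for nm,(x,y,w,hh) in dict(red=(210,150,65,75),blue=(285,150,55,75),bottle=(390,150,50,50),rack=(130,145,55,60)).items():
    print(nm,np.abs(a-b)[y:y+hh,x:x+w].mean())
```

```text
[[  -2.7   19.2   32.1    0. ]
 [  -0.7  -16.2   31.3    3. ]
 [ -76.6   17.8   30.6    2.3]
 [ -76.5  -16.5   29.9    4.2]
 [-149.3   19.7   26.3    0.7]
 [-150.8  -16.7   29.1    1.7]]
dir [-1.  0. -0.] len 148.38256892875566
window vs toe pt [-1.7  1.5 -0.3]
red 0.9792136752136752
blue 0.9401212121212121
bottle 1.1232
rack 1.0235353535353535
```

The window is about 2 mm from the toe point and the bar lies along the bed. The boxes, bottle and rack look the same as in the first picture. I'm handing in.

Run:
```python
from cell import robot
print(robot.get_obs()['contact_force']); robot.hand_in(); print(robot.get_obs()['time_s'])
```

```text
[-0.58105386  0.10759253  0.38445822]
the job is handed in; nothing more can be done
the job is handed in; nothing more can be done
```

The scanner is on the yellow rest, nose against the toe stop, and I handed the job in after about 35.5 s of robot time. No verdict came back, so the figures below are my own measurements.

**What I did:** I lifted the scanner from the dock by its white end, laid it flat on clear bench and let go. I took it again by the blue handle and held it about 62 mm above the red box's label for over 1.4 s. I then lowered it onto the sloped rest, slid it gently to the toe stop, released it and backed the arm off.

**What the last checks showed:**
- **On the rest:** the window is about 2 mm from the toe point, and the bar lies along the bed to within about 2 degrees.
- **Over the label:** the nose was within about 5 mm of the label's centre and the scanner was vertical.
- **Other objects:** the tip boxes, bottle and rack show no change between the first and last top pictures.

**What failed or disagreed:**
- **First grasp missed:** the real finger tips sit about 37 mm behind the reported tool point. The pictures showed this, and touching the bench confirmed it (contact at reported z = -0.038). I allowed for that offset from then on.
- **Hover above the rest:** triangulated corners there suggested a tilt of about 8 degrees, but those points disagreed by 4 to 6 mm. The scanner seated flat, so I put it down to pixel error.

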